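Lock up the counter display case

TASK

The little glass display case is being locked up, but a flat mint tin sticks out through its open doorway. With the fingertips, push the tin all the way in so that it clears the door, slide the glass door fully shut, and then press its lock knob fully in so that the case is locked. Push things only: do not pick the tin up, and do not disturb the other goods.

Things in the scene. Friction and masses are not known exactly. Their poses are not given: they have to be found in the camera images.
- case: Fixed glass case, 155 deep (x) x 270 wide (y) x 164 mm high, wooden plinth, aluminium frame. Origin: centre of the underside; local +x to its closed back, -x to the shopkeeper and the doors (front face at x = -77.5), y to the left, z up. The plinth's top (deck) is flat, flush with the sill, at z = 24. Inner faces: sides y = +-130, back x = +72. A fixed glass rear door fills the right half.
- doorway (a point): Point on the deck at the doorway, 77 mm left of the case's middle, on the inner face of the sliding door's track: things must lie wholly beyond it (case +x) to clear the door. The track starts 4 mm and the frame's front face 6 mm nearer the shopkeeper. The doorway is free from z = 24 to 150 mm, and in y from the open door's left edge to the left jamb (case y = +125).
- door (a joint): Sliding glass door, travel in m along case -y: 0 = shut (covers case y -12 to +125), 0.110 = fully open to the right, in front of the rear door. Stays where left; about 1.5 N moves it. Its right edge is an aluminium stile 24 mm wide, flush with the frame's front, with an upright finger lip along its right edge, 4 mm thick (y), standing 10 mm forward, z = 38 to 142.
- door_lip (a point): Point on the right-hand face of the door's finger lip (push it toward case +y to shut the door), 110 mm above the table; travels with the door. The lip's front edge is 5 mm further out (case -x), the stile's front 5 mm further in.
- lock (a joint): Push-in lock on the door's stile, travel in m along case +x: 0 = out (unlocked, a red band shows), 0.008 = fully in (locked). About 4 N moves it and it stays in. Its pin enters a slot in the rear door, so it goes in only while the door is shut to within about 2 mm.
- lock_face (a point): Centre of the front face of the lock's brass knob (16 mm diameter, 118 mm above the table, facing case -x); moves with door and lock. Out, it stands 22 mm forward of the frame's front and 14 mm of the steel barrel (22 mm diameter) round it; in, 14 and 6 mm. The lip beside it (14 mm to the right) ends 12 mm behind the knob's face when out, 4 mm when in.
- mint_tin: Flat closed mint tin, blue and white, 65 x 102 x 20 mm, about 90 g, lying flat on the deck with its long axis (its local y) roughly along the case's x and its near end sticking out of the doorway by 3 to 4 cm. Origin: centre of its underside.
- pop_tin: Pink card tin of pops, 70 mm in diameter, 102 mm high, standing in the case behind the rear door; to be left alone. Origin: centre of its underside.
- green_jar: Sprinkle jar with a green lid, 46 mm in diameter, 96 mm high, standing in the case; to be left alone. Origin: centre of its underside.
- red_jar: Sprinkle jar with a red lid, 46 mm in diameter, 96 mm high, standing in the case; to be left alone. Origin: centre of its underside.
- price_stamp: Wooden price stamp with a turned knob, 33 x 58 x 76 mm, standing on the table to the left of the case; to be left alone. Origin: centre of its underside.
- brown_bar: Brown wrapped chocolate bar, 58 x 149 x 13 mm, lying on the table in front of the case's right half; to be left alone. Origin: centre of its underside.

How it is judged:
By the outcome, as a careful person would: the job done as asked, in the order asked, and still so for the second after the job is handed in, with the robot touching nothing.
It also fails if it takes over 51 s, if anything falls off the work surface, if the arm or the gripper's body presses on something with over 40 N, if the wrist force passes 120 N, or if a joint passes its speed limit or range.

ROBOT

A 7-joint arm with a two-finger parallel gripper is mounted at the origin on a cart in front of the work surface, level with it; the furniture and walls round the work are solid. World frame = base frame: x ahead of the robot, y to its left, z up, the work surface at z = 0. Lengths are in m, angles in rad, forces in N, time in s.
With the tool pointing down it reaches from about 0.425 to 0.875 m from the base axis. Payload 4.7 kg.
Tool frame: the origin (TCP) lies where the fingers leave the gripper's body, on its centre line; the fingertips stand 70 mm ahead of it and the grasp point (between the pads) lies 51 mm ahead of it; z points along the fingers, y is the line along which they close (so a half turn about z gives the same grasp; the last joint's range is limited). The gripper opens to 87 mm and grips with 3 to 60 N. Pads are 19 mm wide; open, the fingers measure 117 mm over their backs; the gripper's body (75 mm by 190 mm) begins 51 mm behind the grasp point.
Start: joints at [-1.322, 0.321, -0.07, 1.45, 0.023, 1.371, -0.057], TCP at [0.151, 0.632, 0.292] pointing down, gripper open.
Joint ranges: [-2.86, 2.86], [-0.3, 2.09], [-1.38, 1.24], [0.06, 2.45], [-1.56, 4.7], [0.09, 2.05], [-2.69, 2.69]. Speed limits (rad/s): [2.57, 2.57, 3.14, 3.14, 3.14, 3.14, 3.14].

INTERFACE

Orientations are given as a rotation vector (axis times angle).
In Python, from bench import get_state, get_image, get_calibration, close_job gives the robot as it stands.
- The arm moves only by the tool send_rows, never from a script. Its argument "rows" is a list of rows, each an object of numbers: "hand": the finger opening in mm, from 0 to 87; "x", "y", "z": the shift along the world's x, y, z in mm; "roll": the turn about the world's z in degrees. A call has 1 to 10 rows; each row shifts and turns the commanded pose from where the row before left it; what a row does not reach is not made up. A row lasts 1/10 s, in which the tool goes at most 50 mm and 8.59 degrees, less where a joint would pass 70% of its speed; a pose out of reach is approached as far as the arm can. A call is refused whole if a number of a shift passes 50 or a number of a turn 8.59, either way. A call with a gripper value outside its range is refused whole. The fingers move at their own pace and stop on an object; "force" is the grip in N (left out, the last holds). Time passes only in rows, so rows that do not move let the fingers close. It gives the time, the measured TCP pose, the force, the opening and the grip force at its end, in the units of the state.
- get_state(): the state, without advancing time (a new reading comes with each control period).
- get_image(name): name is "scene" or "top" or "wrist"; returns the picture (400x640x3 uint8, blue, green, red); there is no depth.
- get_calibration(name): a dict with "mtx" (3x3 intrinsics, pixels), "world_from_camera" (4x4, takes a point from camera to world coordinates). Camera axes: x right, y down, z forward; pixel columns grow to the right and rows downward; lengths in m; the calibration is good to about 2 mm. A picture is of the moment at which its call begins: read the wrist's pose just before it. get_calibration takes no time and is no camera call; for the wrist camera it gives the pose at the moment of the call.
- close_job(): hands the job in; it is judged then, once.
The state is a dict: "time": time; "joint_positions": joint angles; "qd": joint speeds; "joint_torque": joint torques, N m; "position": TCP position; "tool_rot": TCP orientation; "ft_force": force on the tool from outside, world axes, zero at the start; "torque": the same for the moment, N m; "grip_width": opening from 0.0 (shut) to 1.0 (fully open); "grip_force": force on a finger pad.
Only numpy, scipy, OpenCV 4.12 (cv2) and the standard library are available. Lean on these libraries where they do the work, as an engineer would, in place of code of your own. Each camera call takes 0.05 s, during which the arm holds its last target. There are 200 camera calls.

## Working session

There is one attempt and no reset: what is moved stays moved. The work goes in short steps, Python scripts to look and compute and a tool call to move; the robot and the scene stay as the last step left them, time stands still between calls to the robot, and variables do not carry over. Pictures are saved under pics/ and viewed, at most 10 in all, crops included, and the job is handed in when it is done.

Besides the shell and the picture viewer there is one more tool, called after "Request:" as name(argument=value, ...), one argument or row to a line, values as JSON. send_rows: Moves the arm, as the interface text tells. Its arguments: {"type":"object","properties":{"rows":{"type":"array","items":{"type":"object","properties":{"hand":{"type":"number"},"x":{"type":"number"},"y":{"type":"number"},"z":{"type":"number"},"roll":{"type":"number"}}}},"force":{"type":"number"}},"required":["rows"]}

```bash
mkdir -p pics; ls; python3 - <<'E'
from bench import *
import cv2
s=get_state();print(s)
for n in("scene","top"):
    cv2.imwrite(f"pics/{n}0.png",get_image(n)); c=get_calibration(n);print(n,c["mtx"],c["world_from_camera"])
E
```

```text
pics
{'time': 0.0, 'joint_positions': array([-1.3218972 ,  0.32183219, -0.07012161,  1.45167057,  0.02260098,
        1.37082252, -0.05690194]), 'qd': array([ 0.00070091, -0.00111369, -0.00060092,  0.00117144,  0.00166159,
       -0.00047019,  0.00040137]), 'joint_torque': array([-3.47628984e-04, -4.91297364e+01, -4.03687572e-01, -3.12536645e+01,
       -6.38259854e-02,  4.35409416e-02,  1.66813134e-04]), 'position': array([0.15114262, 0.63174387, 0.29115795]), 'tool_rot': array([-3.67859074e-01, -3.11983976e+00,  3.04700082e-03]), 'ft_force': array([-0.45933397,  0.58672585, -0.33061331]), 'torque': array([-0.02601555, -0.01958043,  0.04426897]), 'grip_force': 0.0, 'grip_width': 1.000781003528562}
scene [[488.32281793   0.         310.26656925]
 [  0.         488.32281793 203.64679731]
 [  0.           0.           1.        ]] [[-0.95323873 -0.14990734  0.26241895  0.29266808]
 [-0.30217663  0.45834115 -0.83583053  0.49755018]
 [ 0.00501973 -0.87604291 -0.48220703  0.50873419]
 [ 0.          0.          0.          1.        ]]
top [[482.16428141   0.         323.32442785]
 [  0.         482.16428141 194.35295024]
 [  0.           0.           1.        ]] [[ 0.13174792 -0.76240523  0.63354617 -0.0455218 ]
 [-0.99128141 -0.10255957  0.08272059 -0.27126894]
 [ 0.00190961 -0.63892081 -0.76927014  0.78798524]
 [ 0.          0.          0.          1.        ]]
```

View pics/scene0.png

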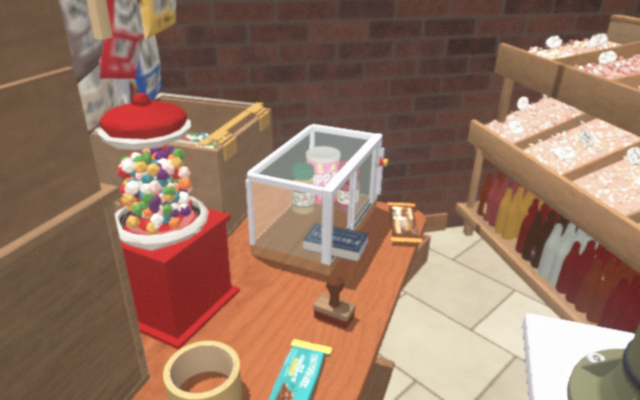

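View pics/top0.png

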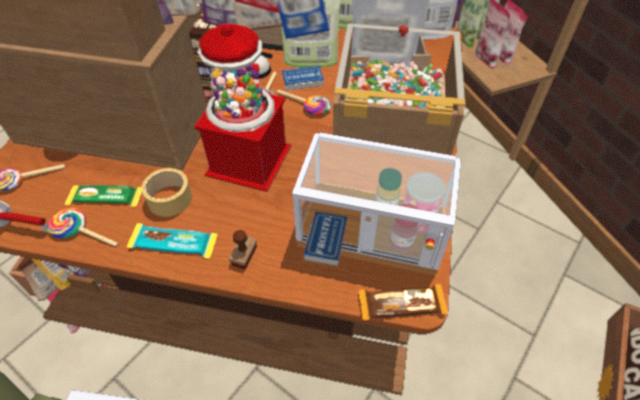

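The scene view shows the case at about (250-385, 125-275), with the mint tin low in its doorway. The top view shows the case roof corners near (318,137), (460,155), (452,222) and (297,192), the tin at (327,237), the red-banded lock at (430,242) and the door stile near (368,232). I'll enlarge these for precise picks.

```bash
python3 - <<'E'
import cv2
a=cv2.imread("pics/top0.png")[125:275,285:470]; cv2.imwrite("pics/topc.png",cv2.resize(a,None,fx=4,fy=4,interpolation=cv2.INTER_CUBIC))
a=cv2.imread("pics/scene0.png")[120:280,240:400]; cv2.imwrite("pics/scenec.png",cv2.resize(a,None,fx=3.75,fy=3.75,interpolation=cv2.INTER_CUBIC))
E
```

```text
(no output)
```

View pics/topc.png

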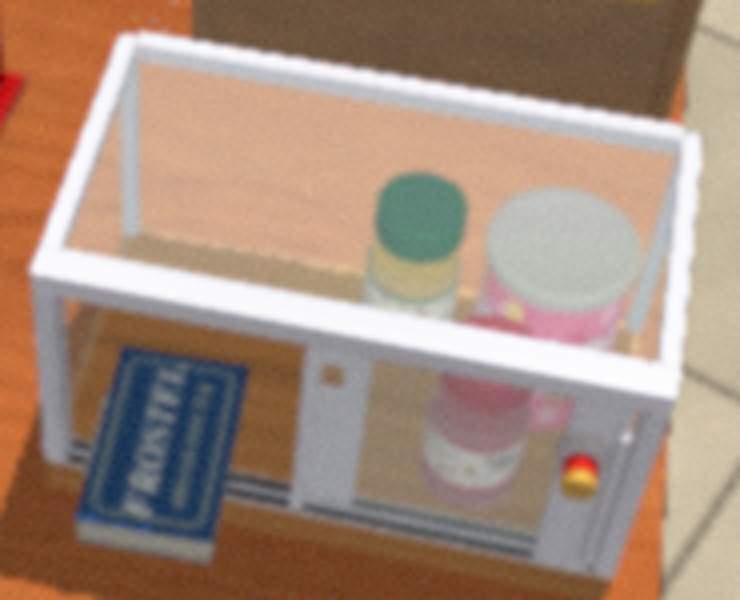

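View pics/scenec.png

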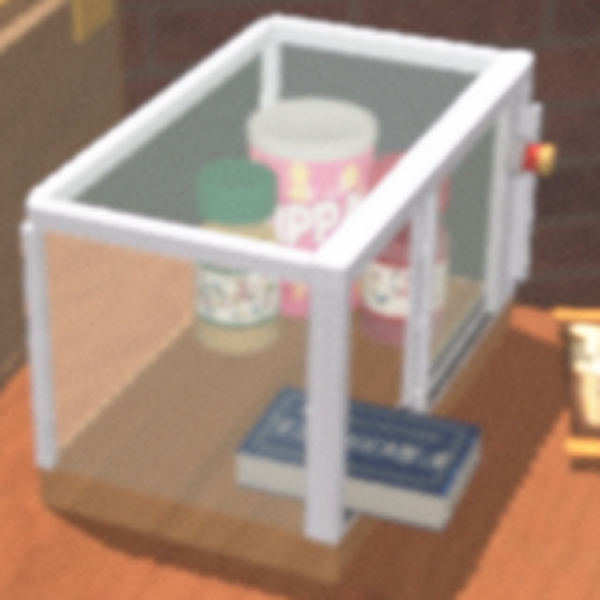

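The top crop shows roof corners at (125,35), (700,132), (673,397) and (33,272). The tin's top corners are at (80,525), (212,545), (247,367) and (125,348), and the knob is at (580,482). The scene crop shows roof corners at (345,272), (532,55), (30,200) and (272,15), and the tin's top at (283,388), (482,428), (443,497) and (235,457).

```bash
cat > h.py <<'E'
import numpy as np
from bench import get_calibration
def ray(cam,uv):
    c=get_calibration(cam);T=c["world_from_camera"]
    d=T[:3,:3]@np.linalg.solve(c["mtx"],[*uv,1.]);return T[:3,3],d/np.linalg.norm(d)
def plane(cam,uv,z):
    o,d=ray(cam,uv);return o+d*(z-o[2])/d[2]
def tri(r):
    A=sum(np.eye(3)-np.outer(d,d) for o,d in r);b=sum((np.eye(3)-np.outer(d,d))@o for o,d in r);return np.linalg.solve(A,b)
def full(cam,u):
    o,s=((285,125),4) if cam=="top" else ((240,120),3.75)
    return [o[i]+(u[i]+.5)/s-.5 for i in(0,1)]
def fit(L,W):
    L=np.array(L,float);W=np.array(W)[:,:2];a=L-L.mean(0);b=W-W.mean(0)
    th=np.arctan2((a[:,0]*b[:,1]-a[:,1]*b[:,0]).sum(),(a*b).sum());R=np.array([[np.cos(th),-np.sin(th)],[np.sin(th),np.cos(th)]])
    t=W.mean(0)-R@L.mean(0);return t,th,np.round((W-(L@R.T+t))*1e3,1)
E
python3 - <<'E'
from h import *
np.set_printoptions(precision=4,suppress=True)
# BL BR FR FL
C=[(.0775,.135),(.0775,-.135),(-.0775,-.135),(-.0775,.135)]
P={"top":[(125,35),(700,132),(673,397),(33,272)],"scene":[(30,200),(272,15),(532,55),(345,272)]}
allW=[];
for c in P:
    W=[plane(c,full(c,u),.164) for u in P[c]];allW+=W
    print(c,*fit(C,W))
t,th,r=fit(C*2,allW);print("case",t,np.degrees(th))
# tin local: y long; order near-left, near-right, far-right, far-left ; case-ish coordinates
T=[(-.051,.0325),(-.051,-.0325),(.051,-.0325),(.051,.0325)]
Q={"top":[(80,525),(212,545),(247,367),(125,348)],"scene":[(443,497),(482,428),(283,388),(235,457)]}
allT=[]
for c in Q:
    W=[plane(c,full(c,u),.044) for u in Q[c]];allT+=W;print(c,*fit(T,W))
tt,tth,_=fit(T*2,allT);R=np.array([[np.cos(th),-np.sin(th)],[np.sin(th),np.cos(th)]])
print("tin",tt,np.degrees(tth),"in case",(tt-t)@R,np.degrees(tth-th))
k=tri([ray("top",full("top",(581,486))),ray("scene",full("scene",(547,158)))])
print("knob",k,(k[:2]-t)@R)
E
```

```text
top [ 0.5252 -0.2943] -0.11163069237580327 [[-3.  -1.9]
 [-1.1  1.4]
 [ 2.   1.8]
 [ 2.1 -1.3]]
scene [ 0.521  -0.2896] -0.11251488058945727 [[-2.9 -3.7]
 [-1.8  1.5]
 [ 3.5  0.3]
 [ 1.1  1.9]]
case [ 0.5231 -0.292 ] -6.421336809981387
top [ 0.4689 -0.2099] -0.0540619514787836 [[-0.8 -2.1]
 [ 0.2  2.3]
 [ 0.3  2.3]
 [ 0.4 -2.5]]
scene [ 0.4664 -0.2052] -0.04586155600633681 [[ 2.2 -1.9]
 [ 0.3  1.1]
 [-1.2 -0. ]
 [-1.2  0.8]]
tin [ 0.4677 -0.2075] -2.8632708038174814 in case [-0.0645  0.0777] 3.558066006163906
knob [ 0.4171 -0.3887  0.1188] [-0.0945 -0.108 ]
```

```bash
python3 - <<'E'
from h import *
np.set_printoptions(precision=4,suppress=True)
t=np.array([.523,-.292]);th=-.112;R=np.array([[np.cos(th),-np.sin(th)],[np.sin(th),np.cos(th)]])
k=tri([ray("top",full("top",(422,215))),ray("scene",full("scene",(237,175)))]);print("green lid",k,(k[:2]-t)@R)
k=plane("scene",full("scene",(238,333)),.024);print("green base",k,(k[:2]-t)@R)
k=plane("scene",full("scene",(398,330)),.024);print("red base",k,(k[:2]-t)@R)
E
```

```text
green lid [ 0.5632 -0.3173  0.1173] [ 0.0427 -0.0207]
green base [ 0.5642 -0.319   0.024 ] [ 0.0439 -0.0222]
red base [ 0.4829 -0.3491  0.024 ] [-0.0335 -0.0612]
```

Request:
send_rows(
  rows=[
    {"x": 21, "y": -40},
    {"x": 21, "y": -40},
    {"x": 21, "y": -40},
    {"x": 21, "y": -40},
    {"x": 21, "y": -40},
    {"x": 21, "y": -40},
    {"x": 21, "y": -40},
    {"x": 15, "y": -39},
    {"x": 15, "y": -39},
    {"x": 15, "y": -39},
  ],
)

```text
schema error: expected keys hand, x, y, z, roll
```

Request:
send_rows(
  rows=[
    {"hand": 0, "x": 21, "y": -40, "z": 0, "roll": 0},
    {"hand": 0, "x": 21, "y": -40, "z": 0, "roll": 0},
    {"hand": 0, "x": 21, "y": -40, "z": 0, "roll": 0},
    {"hand": 0, "x": 21, "y": -40, "z": 0, "roll": 0},
    {"hand": 0, "x": 21, "y": -40, "z": 0, "roll": 0},
    {"hand": 0, "x": 21, "y": -40, "z": 0, "roll": 0},
    {"hand": 0, "x": 21, "y": -40, "z": 0, "roll": 0},
    {"hand": 0, "x": 15, "y": -39, "z": 0, "roll": 0},
    {"hand": 0, "x": 15, "y": -39, "z": 0, "roll": 0},
    {"hand": 0, "x": 15, "y": -39, "z": 0, "roll": 0},
  ],
)

```text
time: 1.1
position: [0.3434, 0.2333, 0.292]
tool_rot: [-0.368, -3.12, -0.0]
ft_force: [0.9, 0.3, -0.2]
grip_width: 0.17
grip_force: 0.0
```

Request:
send_rows(
  rows=[
    {"hand": 87, "x": 15, "y": -39, "z": 0, "roll": 0},
    {"hand": 87, "x": 15, "y": -39, "z": 0, "roll": 0},
    {"hand": 87, "x": 15, "y": -39, "z": 0, "roll": 0},
    {"hand": 87, "x": 15, "y": -39, "z": 0, "roll": 0},
    {"hand": 87, "x": 15, "y": -39, "z": 0, "roll": 0},
    {"hand": 87, "x": 0, "y": -30, "z": 0, "roll": 0},
  ],
)

```text
time: 1.7
position: [0.4191, 0.0074, 0.2922]
tool_rot: [0.372, 3.119, -0.001]
ft_force: [0.4, -0.6, 0.8]
grip_width: 0.631
grip_force: 0.0
```

```bash
python3 - <<'E'
from bench import *
import cv2,numpy as np
s=get_state();print(s["time"],s["position"],s["tool_rot"],s["joint_positions"],s["grip_width"])
a=get_image("scene");b=get_image("top");w=get_image("wrist")
cv2.imwrite("pics/m1.png",np.vstack([np.hstack([cv2.resize(x,(400,250)) for x in (a,b)]),np.hstack([cv2.resize(w,(400,250)),np.zeros((250,400,3),np.uint8)])]))
E
```

```text
1.7 [0.41905624 0.00737239 0.2922036 ] [ 3.72089523e-01  3.11877541e+00 -7.50039125e-04] [-0.7312095  -0.24184911  0.56257664  1.99667286  0.13191785  1.3519544
  1.12270358] 0.630980475353646
```

View pics/m1.png

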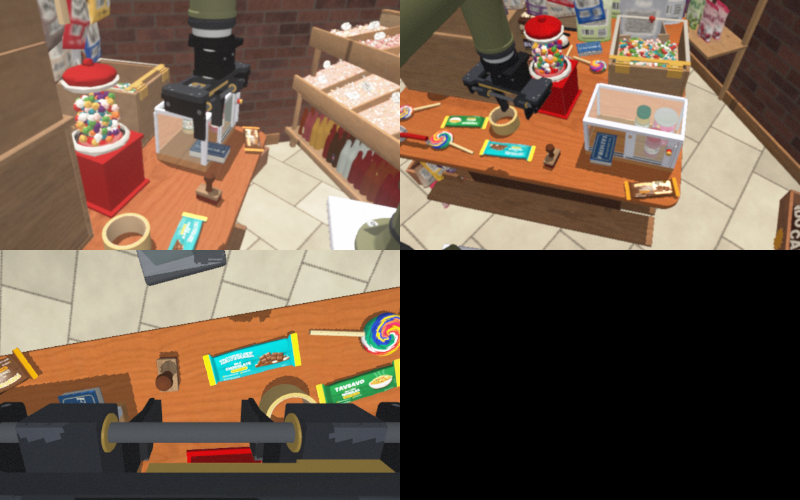

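The montage shows the hand: a wide dark body along the closing axis, with a narrower neck above it at about (215,40) in the scene quarter. Under the doorway beam (z = 150) what matters is the height of the wide part, so I'll overlay height ticks.

```bash
python3 - <<'E'
from bench import *
from h import *
import cv2
from scipy.spatial.transform import Rotation as Ro
out=[]
for n in("scene","top"):
    s=get_state();im=get_image(n);c=get_calibration(n);Ti=np.linalg.inv(c["world_from_camera"]);Rt=Ro.from_rotvec(s["tool_rot"]).as_matrix()
    def pr(p):
        w=Rt@np.array(p)+s["position"];q=c["mtx"]@(Ti[:3,:3]@w+Ti[:3,3]);return q[:2]/q[2]
    c0=pr((0,0,-.03)).round().astype(int);x0,y0=c0[0]-75,c0[1]-100
    cr=cv2.resize(im[max(y0,0):y0+200,x0:x0+133],None,fx=3,fy=3,interpolation=cv2.INTER_CUBIC);y0=max(y0,0)
    for x,y in((-.0375,.095),(.0375,.095),(-.0375,-.095),(.0375,-.095),(-.0375,.04),(.0375,.04)):
        for k,z in enumerate(np.arange(0,.13,.02)):
            u=pr((x,y,-z));p=((u-[x0,y0]+.5)*3-.5).astype(int);cv2.circle(cr,tuple(map(int,p)),2,[(0,0,255),(0,255,0),(255,255,0),(0,255,255),(255,0,255),(255,100,100),(255,255,255)][k],-1)
    out.append(cr)
h=min(o.shape[0] for o in out);o=np.hstack([o[:h] for o in out]);print(o.shape);cv2.imwrite("pics/g.png",o[:600,:800])
E
```

```text
(600, 798, 3)
```

View pics/g.png

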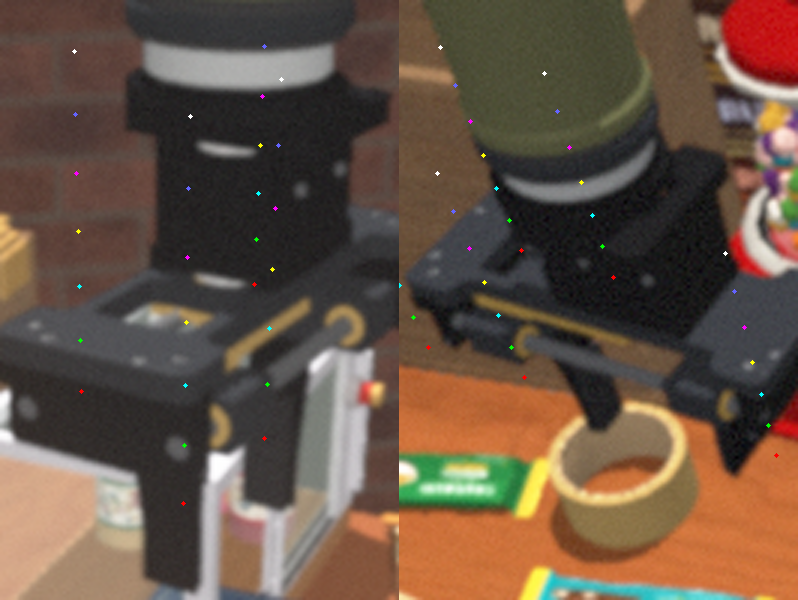

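The overlay gives the hand's shape. The wide plate reaches about 40 mm above the TCP, the neck above it is about 70 mm across, and the flange tabs start about 80 mm up. With the closing axis along case x, the plate at z ≈ 0.10–0.14 fits under the beam at 0.15, so the outer finger can reach past the track. I'll test the near reach while turning.

Request:
send_rows(
  rows=[
    {"hand": 0, "x": 0, "y": -24, "z": 0, "roll": -8.3},
    {"hand": 0, "x": 0, "y": -24, "z": 0, "roll": -8.3},
    {"hand": 0, "x": 0, "y": -24, "z": 0, "roll": -8.3},
    {"hand": 0, "x": 0, "y": -24, "z": 0, "roll": -8.3},
    {"hand": 0, "x": 0, "y": -24, "z": 0, "roll": -8.3},
    {"hand": 0, "x": -12, "y": -20, "z": 0, "roll": -8.3},
    {"hand": 0, "x": -12, "y": -20, "z": 0, "roll": -8.3},
    {"hand": 0, "x": -12, "y": -20, "z": 0, "roll": -8.3},
    {"hand": 0, "x": -12, "y": -20, "z": 0, "roll": -8.3},
    {"hand": 0, "x": -12, "y": -20, "z": 0, "roll": -8.3},
  ],
)

```text
time: 2.95
position: [0.3584, -0.209, 0.2922]
tool_rot: [2.346, 2.09, 0.0]
ft_force: [0.1, 0.1, -0.6]
grip_width: 0.122
grip_force: 0.0
```

Request:
send_rows(
  rows=[
    {"hand": 0, "x": 0, "y": 0, "z": 0, "roll": 0},
  ],
)

```text
time: 3.05
position: [0.3574, -0.211, 0.2923]
tool_rot: [2.347, 2.088, -0.0]
ft_force: [0.3, 0.2, 0.2]
grip_width: 0.048
grip_force: 0.0
```

```bash
cat >> h.py <<'E'
from bench import get_state
from scipy.spatial.transform import Rotation as Ro
tc=np.array([.523,-.292]);thc=-.112;Rc=np.array([[np.cos(thc),-np.sin(thc)],[np.sin(thc),np.cos(thc)]])
def st():
    s=get_state();M=Ro.from_rotvec(s["tool_rot"]).as_matrix();p=s["position"]
    print("t",round(s["time"],2),"w",p.round(4),"case",((p[:2]-tc)@Rc).round(4),"phi",round(np.degrees(np.arctan2(M[1,1],M[0,1])-thc),1),"tilt",np.degrees(np.arccos(-M[2,2])).round(2),"r",np.hypot(*p[:2]).round(3),"q",s["joint_positions"].round(2),"F",s["ft_force"].round(1),"gw",round(s["grip_width"],3))
def world(x,y): return (Rc@[x,y]+tc).round(4)
E
python3 -c "
from h import *
st()"
```

```text
t 3.05 w [ 0.3574 -0.211   0.2923] case [-0.1736  0.0619] phi -0.3 tilt 0.02 r 0.415 q [-0.28 -0.27  0.64  2.01  0.17  1.36  0.19] F [0.3 0.2 0.2] gw 0.048
```

Request:
send_rows(
  rows=[
    {"hand": 0, "x": -5, "y": 1, "z": 0, "roll": 0},
    {"hand": 0, "x": -5, "y": 1, "z": 0, "roll": 0},
    {"hand": 0, "x": 0, "y": 0, "z": -20, "roll": 0},
    {"hand": 0, "x": 0, "y": 0, "z": -20, "roll": 0},
    {"hand": 0, "x": 0, "y": 0, "z": 0, "roll": 0},
  ],
)

```text
time: 3.55
position: [0.3474, -0.2055, 0.25]
tool_rot: [-2.335, -2.095, 0.004]
ft_force: [0.8, 1.2, 0.4]
grip_width: 0.008
grip_force: 0.0
```

```bash
python3 -c "
from h import *
st()"
```

```text
t 3.55 w [ 0.3474 -0.2055  0.25  ] case [-0.1842  0.0663] phi 0.2 tilt 0.28 r 0.404 q [-0.21 -0.26  0.6   2.09  0.15  1.28  0.21] F [0.8 1.2 0.4] gw 0.008
```

Request:
send_rows(
  rows=[
    {"hand": 0, "x": 0, "y": 0, "z": -25, "roll": 0},
    {"hand": 0, "x": 0, "y": 0, "z": -25, "roll": 0},
    {"hand": 0, "x": 0, "y": 0, "z": -25, "roll": 0},
    {"hand": 0, "x": 0, "y": 0, "z": 0, "roll": 0},
  ],
)

```text
time: 3.95
position: [0.3471, -0.2061, 0.1755]
tool_rot: [-2.337, -2.093, 0.005]
ft_force: [-0.8, -0.2, 0.9]
grip_width: 0.005
grip_force: 0.0
```

```bash
python3 -c "
from h import *
st()"
```

```text
t 3.95 w [ 0.3471 -0.2061  0.1755] case [-0.1844  0.0657] phi 0.1 tilt 0.3 r 0.404 q [-0.22 -0.17  0.65  2.18  0.11  1.1   0.26] F [-0.8 -0.2  0.9] gw 0.005
```

Request:
send_rows(
  rows=[
    {"hand": 0, "x": 1, "y": 6, "z": -25, "roll": 0},
    {"hand": 0, "x": 0, "y": 0, "z": -25, "roll": 0},
    {"hand": 0, "x": 0, "y": 0, "z": -25, "roll": 0},
    {"hand": 0, "x": 0, "y": 0, "z": 0, "roll": 0},
  ],
)

```text
time: 4.35
position: [0.3485, -0.2007, 0.1014]
tool_rot: [-2.338, -2.093, 0.004]
ft_force: [-0.3, 0.0, 0.9]
grip_width: 0.008
grip_force: 0.0
```

```bash
python3 - <<'E'
from h import *
from bench import get_image
import cv2
st()
a=get_image("top")[110:310,250:450];b=get_image("scene")[90:290,230:430]
cv2.imwrite("pics/p1.png",cv2.resize(np.hstack([a,b]),None,fx=2,fy=2,interpolation=cv2.INTER_CUBIC))
E
```

```text
t 4.35 w [ 0.3485 -0.2007  0.1014] case [-0.1836  0.0712] phi 0.1 tilt 0.25 r 0.402 q [-0.23 -0.03  0.69  2.26  0.03  0.91  0.33] F [-0.3  0.   0.9] gw 0.008
```

View pics/p1.png

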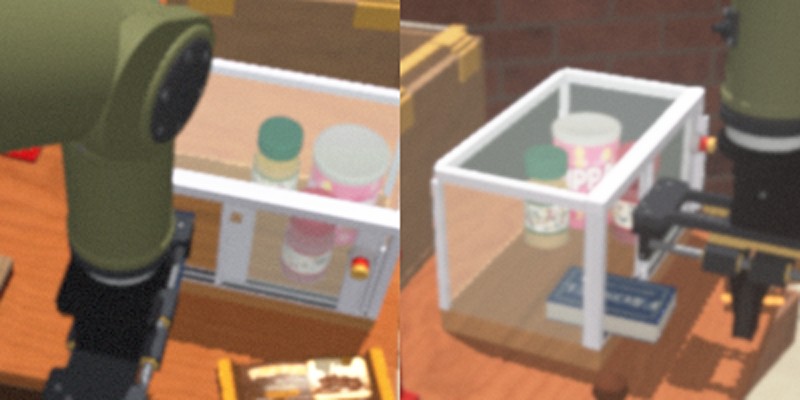

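The left half shows the arm before the doorway. The right half shows the hand's end at about (650,220), just ahead of the doorway, level with the gap under the beam, with the tin at (612,302) untouched. I'll open the fingers here, so the leading finger sits about 10 mm short of the tin.

Request:
send_rows(
  rows=[
    {"hand": 87, "x": 0, "y": 0, "z": -3, "roll": 0},
    {"hand": 87, "x": 0, "y": 0, "z": 0, "roll": 0},
    {"hand": 87, "x": 0, "y": 0, "z": 0, "roll": 0},
    {"hand": 87, "x": 0, "y": 0, "z": 0, "roll": 0},
    {"hand": 87, "x": 0, "y": 0, "z": 0, "roll": 0},
    {"hand": 87, "x": 3, "y": 0, "z": 0, "roll": 0},
    {"hand": 87, "x": 3, "y": -0.5, "z": 0, "roll": 0},
    {"hand": 87, "x": 3, "y": -0.5, "z": 0, "roll": 0},
    {"hand": 87, "x": 3, "y": -0.5, "z": 0, "roll": 0},
  ],
)

```text
time: 5.35
position: [0.3616, -0.2034, 0.0993]
tool_rot: [2.343, 2.093, -0.0]
ft_force: [0.2, -0.4, -0.3]
grip_width: 0.743
grip_force: 0.0
```

Request:
send_rows(
  rows=[
    {"hand": 87, "x": 4, "y": -0.5, "z": 0, "roll": 0},
    {"hand": 87, "x": 4, "y": -0.5, "z": 0, "roll": 0},
    {"hand": 87, "x": 4, "y": -0.5, "z": 0, "roll": 0},
    {"hand": 87, "x": 4, "y": -0.5, "z": 0, "roll": 0},
    {"hand": 87, "x": 4, "y": -0.5, "z": 0, "roll": 0},
  ],
)

```text
time: 5.85
position: [0.3815, -0.2058, 0.0992]
tool_rot: [-2.343, -2.093, 0.0]
ft_force: [-0.5, 0.8, 0.6]
grip_width: 1.0
grip_force: 0.3
```

```bash
python3 -c "
from h import *
st()"
```

```text
t 5.85 w [ 0.3815 -0.2058  0.0992] case [-0.1503  0.0698] phi -0.0 tilt 0.02 r 0.433 q [-0.23  0.06  0.69  2.2  -0.05  0.9   0.37] F [-0.5  0.8  0.6] gw 1.0
```

Request:
send_rows(
  rows=[
    {"hand": 87, "x": 4, "y": -0.5, "z": 0, "roll": 0},
    {"hand": 87, "x": 4, "y": -0.5, "z": 0, "roll": 0},
    {"hand": 87, "x": 4, "y": -0.5, "z": 0, "roll": 0},
    {"hand": 87, "x": 4, "y": -0.5, "z": 0, "roll": 0},
    {"hand": 87, "x": 4, "y": -0.5, "z": 0, "roll": 0},
  ],
)

```text
time: 6.35
position: [0.4016, -0.2083, 0.0993]
tool_rot: [2.343, 2.093, 0.0]
ft_force: [-0.0, -0.7, 0.4]
grip_width: 0.996
grip_force: 0.2
```

Request:
send_rows(
  rows=[
    {"hand": 87, "x": 3, "y": 0, "z": 0, "roll": 0},
    {"hand": 87, "x": 3, "y": 0, "z": 0, "roll": 0},
    {"hand": 87, "x": 3, "y": 0, "z": 0, "roll": 0},
    {"hand": 87, "x": 0, "y": 0, "z": 0, "roll": 0},
  ],
)

```text
time: 6.75
position: [0.4108, -0.2084, 0.0994]
tool_rot: [2.342, 2.093, 0.0]
ft_force: [0.6, 0.6, -0.1]
grip_width: 0.996
grip_force: 0.0
```

```bash
python3 - <<'E'
from h import *
from bench import get_image
import cv2
st()
a=get_image("top")[110:310,250:450];b=get_image("scene")[90:290,230:430]
cv2.imwrite("pics/p2.png",cv2.resize(np.hstack([a,b]),None,fx=2,fy=2,interpolation=cv2.INTER_CUBIC))
E
```

```text
t 6.75 w [ 0.4108 -0.2084  0.0994] case [-0.1209  0.0706] phi -0.0 tilt 0.04 r 0.461 q [-0.23  0.13  0.68  2.14 -0.1   0.91  0.4 ] F [ 0.6  0.6 -0.1] gw 0.996
```

View pics/p2.png

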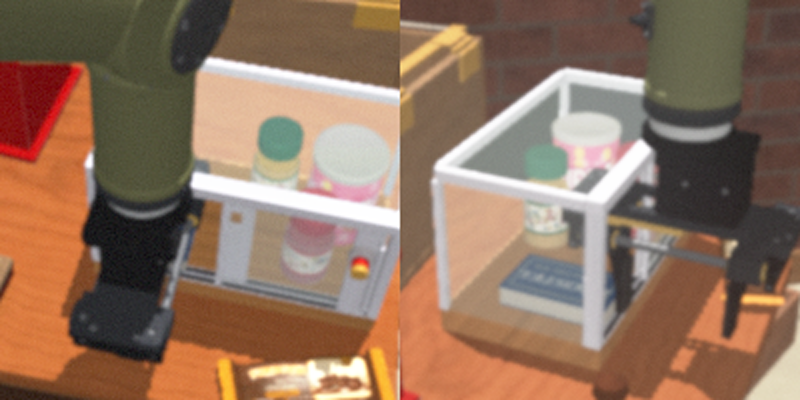

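The tin is now inside, with the finger at (622,270) just behind the jamb line in the right half, and no notable forces. I'll back straight out, lift and check it.

Request:
send_rows(
  rows=[
    {"hand": 87, "x": -8, "y": 1, "z": 0, "roll": 0},
    {"hand": 87, "x": -11, "y": 1, "z": 0, "roll": 0},
    {"hand": 87, "x": -11, "y": 1, "z": 0, "roll": 0},
    {"hand": 87, "x": -11, "y": 1, "z": 0, "roll": 0},
    {"hand": 87, "x": -11, "y": 1, "z": 0, "roll": 0},
    {"hand": 87, "x": -11, "y": 2, "z": 0, "roll": 0},
    {"hand": 0, "x": 0, "y": 0, "z": 0, "roll": 0},
  ],
)

```text
time: 7.55
position: [0.3455, -0.2008, 0.099]
tool_rot: [-2.343, -2.091, -0.001]
ft_force: [-0.1, 0.5, -0.0]
grip_width: 0.965
grip_force: 0.0
```

Request:
send_rows(
  rows=[
    {"hand": 0, "x": 0, "y": 0, "z": 25, "roll": 0},
    {"hand": 0, "x": 0, "y": 0, "z": 25, "roll": 0},
    {"hand": 0, "x": 0, "y": 0, "z": 25, "roll": 0},
    {"hand": 0, "x": 0, "y": -20, "z": 0, "roll": 0},
    {"hand": 0, "x": -3, "y": -40, "z": 0, "roll": 0},
    {"hand": 0, "x": -4, "y": -40, "z": 0, "roll": 0},
    {"hand": 0, "x": -4, "y": -40, "z": 0, "roll": 0},
    {"hand": 0, "x": -4, "y": -40, "z": 0, "roll": 0},
    {"hand": 0, "x": -4, "y": -40, "z": 0, "roll": 0},
    {"hand": 0, "x": 0, "y": 0, "z": 0, "roll": 0},
  ],
)

```text
time: 8.55
position: [0.3262, -0.4267, 0.1744]
tool_rot: [2.347, 2.084, -0.01]
ft_force: [0.0, 0.7, 0.8]
grip_width: 0.081
grip_force: 0.0
```

```bash
python3 - <<'E'
from h import *
from bench import get_image
import cv2
st()
a=get_image("top");b=get_image("scene")
cv2.imwrite("pics/topq.png",a)
cv2.imwrite("pics/p3.png",np.hstack([cv2.resize(a[170:270,290:390],None,fx=4,fy=4,interpolation=cv2.INTER_CUBIC),cv2.resize(b[190:290,280:380],None,fx=4,fy=4,interpolation=cv2.INTER_CUBIC)]))
E
```

```text
t 8.55 w [ 0.3262 -0.4267  0.1744] case [-0.1805 -0.1559] phi -0.4 tilt 0.4 r 0.537 q [ 0.03  0.25  0.95  1.9  -0.22  1.1   0.94] F [0.  0.7 0.8] gw 0.081
```

View pics/p3.png

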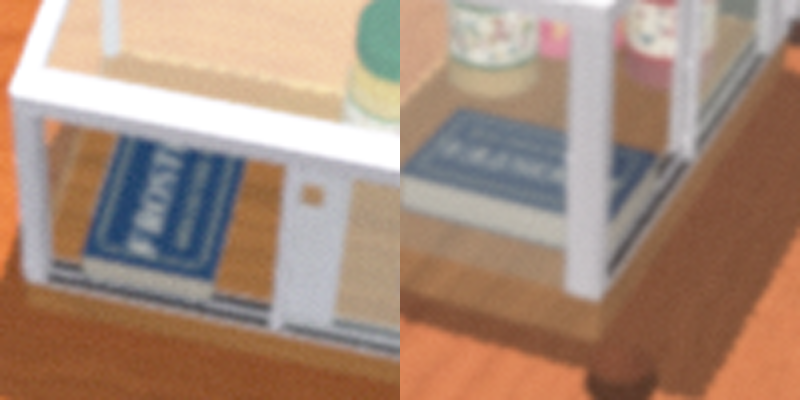

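```bash
python3 - <<'E'
from h import *
f=lambda o,u:[o[i]+(u[i]+.5)/4-.5 for i in(0,1)]
for u,z in(((86,257),.044),((213,279),.044),((84,276),.024),((211,299),.024),((55,263),.024),((55,283),.024),((245,300),.024),((245,318),.024)):
    print(u,z,((plane("top",f((290,170),u),z)[:2]-tc)@Rc).round(4))
for u,z in(((655,155),.044),((615,212),.044),((560,243),.024)):
    print("s",u,z,((plane("scene",f((280,190),(u[0]-400,u[1])),z)[:2]-tc)@Rc).round(4))
E
```

```text
(86, 257) 0.044 [-0.0665  0.1039]
(213, 279) 0.044 [-0.0642  0.0434]
(84, 276) 0.024 [-0.064  0.106]
(211, 299) 0.024 [-0.0621  0.0442]
(55, 263) 0.024 [-0.0601  0.1214]
(55, 283) 0.024 [-0.0712  0.1184]
(245, 300) 0.024 [-0.0587  0.0284]
(245, 318) 0.024 [-0.0686  0.0263]
s (655, 155) 0.044 [-0.068   0.0465]
s (615, 212) 0.044 [-0.0687  0.0974]
s (560, 243) 0.024 [-0.0452  0.1018]
```

The left half shows the tin's near end at (85,276)–(211,299). That is about 6–7 mm beyond the sliding door's dark track line, so it clears. Next I'll bring the closed fingers to the right of the door lip.

Request:
send_rows(
  rows=[
    {"hand": 0, "x": 20, "y": -2, "z": 0, "roll": 0},
    {"hand": 0, "x": 20, "y": -2, "z": 0, "roll": 0},
    {"hand": 0, "x": 20, "y": -2, "z": 0, "roll": 0},
    {"hand": 0, "x": 15, "y": -2, "z": 0, "roll": 0},
    {"hand": 0, "x": 9, "y": -1, "z": 0, "roll": 0},
    {"hand": 0, "x": 0, "y": 0, "z": 0, "roll": 0},
  ],
)

```text
time: 9.25
position: [0.4136, -0.4294, 0.1743]
tool_rot: [2.34, 2.096, 0.0]
ft_force: [-0.6, 0.9, 0.9]
grip_width: 0.007
grip_force: 0.0
```

```bash
python3 -c "
from h import *
st()"
```

```text
t 9.25 w [ 0.4136 -0.4294  0.1743] case [-0.0933 -0.1488] phi 0.1 tilt 0.02 r 0.596 q [ 0.05  0.39  0.87  1.76 -0.33  1.15  0.91] F [-0.6  0.9  0.9] gw 0.007
```

Request:
send_rows(
  rows=[
    {"hand": 0, "x": 0, "y": 10, "z": 0, "roll": 0},
    {"hand": 0, "x": 1, "y": 10, "z": 0, "roll": 0},
    {"hand": 0, "x": 1.1, "y": 10, "z": 0, "roll": 0},
    {"hand": 0, "x": 1.1, "y": 10, "z": 0, "roll": 0},
  ],
)

```text
time: 9.65
position: [0.4141, -0.3897, 0.1742]
tool_rot: [-2.343, -2.091, 0.001]
ft_force: [-3.6, -1.1, 0.5]
grip_width: 0.002
grip_force: 2.4
```

```bash
python3 -c "
from h import *
st()"
```

```text
t 9.65 w [ 0.4141 -0.3897  0.1742] case [-0.0973 -0.1093] phi -0.1 tilt 0.07 r 0.569 q [-0.05  0.32  0.89  1.83 -0.28  1.12  0.83] F [-3.6 -1.1  0.5] gw 0.002
```

Request:
send_rows(
  rows=[
    {"hand": 0, "x": 1.1, "y": 10, "z": 0, "roll": 0},
    {"hand": 0, "x": 1.1, "y": 10, "z": 0, "roll": 0},
    {"hand": 0, "x": 1.1, "y": 10, "z": 0, "roll": 0},
    {"hand": 0, "x": 1.1, "y": 10, "z": 0, "roll": 0},
    {"hand": 0, "x": 1.1, "y": 10, "z": 0, "roll": 0},
    {"hand": 0, "x": 1.1, "y": 10, "z": 0, "roll": 0},
    {"hand": 0, "x": 0, "y": 0, "z": 0, "roll": 0},
  ],
)

```text
time: 10.35
position: [0.4214, -0.3278, 0.174]
tool_rot: [-2.338, -2.092, -0.001]
ft_force: [-5.9, 0.9, 3.4]
grip_width: 0.006
grip_force: 3.6
```

```bash
python3 -c "
from h import *
st()"
```

```text
t 10.35 w [ 0.4214 -0.3278  0.174 ] case [-0.0969 -0.0469] phi 0.1 tilt 0.24 r 0.534 q [-0.18  0.23  0.89  1.91 -0.2   1.1   0.68] F [-5.9  0.9  3.4] gw 0.006
```

```bash
python3 - <<'E'
from h import *
from bench import get_image
import cv2
a=get_image("top");b=get_image("scene")
cv2.imwrite("pics/p4.png",np.hstack([cv2.resize(a[150:290,300:470],(486,400),interpolation=cv2.INTER_CUBIC),cv2.resize(b[120:260,310:420],(314,400),interpolation=cv2.INTER_CUBIC)]))
E
```

```text
(no output)
```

View pics/p4.png

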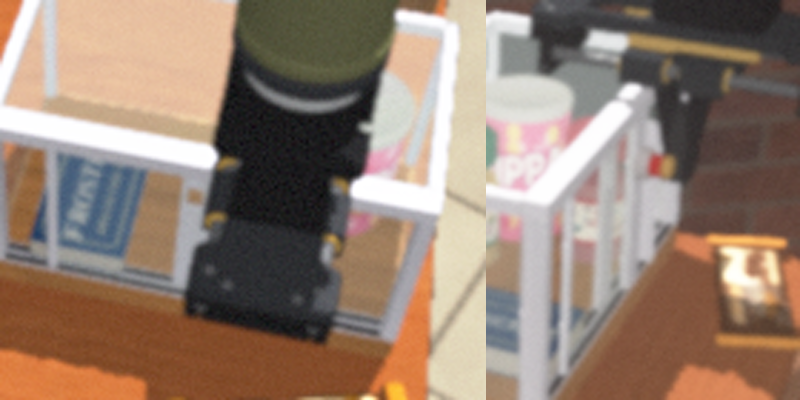

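The door is sliding with the finger: its left edge is at about (52,210) in the left half, and the knob at (660,165) is beside the finger in the right half. The finger is rubbing the front with about 5 N, so I'll ease out 1–2 mm and carry on.

Request:
send_rows(
  rows=[
    {"hand": 0, "x": -1, "y": 0, "z": 0, "roll": 0},
    {"hand": 0, "x": 0.6, "y": 10, "z": 0, "roll": 0},
    {"hand": 0, "x": 1.1, "y": 10, "z": 0, "roll": 0},
    {"hand": 0, "x": 0, "y": 0, "z": 0, "roll": 0},
  ],
)

```text
time: 10.85
position: [0.4234, -0.3077, 0.1742]
tool_rot: [-2.339, -2.095, -0.003]
ft_force: [-2.4, 1.9, 0.3]
grip_width: 0.001
grip_force: 1.5
```

```bash
python3 -c "
from h import *
st()"
```

```text
t 10.85 w [ 0.4234 -0.3077  0.1742] case [-0.0972 -0.0267] phi 0.1 tilt 0.14 r 0.523 q [-0.23  0.2   0.89  1.93 -0.17  1.09  0.63] F [-2.4  1.9  0.3] gw 0.001
```

Request:
send_rows(
  rows=[
    {"hand": 0, "x": 0.3, "y": 3, "z": 0, "roll": 0},
    {"hand": 0, "x": 0.3, "y": 2, "z": 0, "roll": 0},
    {"hand": 0, "x": 0, "y": 0, "z": 0, "roll": 0},
  ],
)

```text
time: 11.15
position: [0.4236, -0.3051, 0.1743]
tool_rot: [2.343, 2.093, 0.001]
ft_force: [-0.8, -0.1, -0.5]
grip_width: 0.003
grip_force: 1.1
```

```bash
python3 -c "
from h import *
st()"
```

```text
t 11.15 w [ 0.4236 -0.3051  0.1743] case [-0.0974 -0.0241] phi -0.0 tilt 0.02 r 0.522 q [-0.23  0.19  0.89  1.94 -0.17  1.09  0.61] F [-0.8 -0.1 -0.5] gw 0.003
```

Request:
send_rows(
  rows=[
    {"hand": 0, "x": 0, "y": 2, "z": 0, "roll": 0},
    {"hand": 0, "x": 0, "y": 0, "z": 0, "roll": 0},
  ],
)

```text
time: 11.35
position: [0.4236, -0.3034, 0.1744]
tool_rot: [2.342, 2.092, 0.0]
ft_force: [-0.2, -0.7, -1.0]
grip_width: 0.001
grip_force: 0.9
```

Request:
send_rows(
  rows=[
    {"hand": 0, "x": 0.2, "y": 2, "z": 0, "roll": 0},
    {"hand": 0, "x": 0, "y": 0, "z": 0, "roll": 0},
  ],
)

```text
time: 11.55
position: [0.4238, -0.3012, 0.1744]
tool_rot: [2.342, 2.093, 0.001]
ft_force: [-0.7, -1.9, -0.0]
grip_width: 0.007
grip_force: 0.8
```

Request:
send_rows(
  rows=[
    {"hand": 0, "x": 0.2, "y": 2, "z": 0, "roll": 0},
    {"hand": 0, "x": 0, "y": 0, "z": 0, "roll": 0},
  ],
)

```text
time: 11.75
position: [0.424, -0.2991, 0.1744]
tool_rot: [2.342, 2.093, 0.001]
ft_force: [0.6, -1.2, -0.7]
grip_width: 0.007
grip_force: 0.6
```

Request:
send_rows(
  rows=[
    {"hand": 0, "x": 0.2, "y": 2, "z": 0, "roll": 0},
    {"hand": 0, "x": 0, "y": 0, "z": 0, "roll": 0},
  ],
)

```text
time: 11.95
position: [0.4242, -0.2973, 0.1744]
tool_rot: [2.342, 2.093, 0.0]
ft_force: [0.5, -0.7, -1.2]
grip_width: 0.006
grip_force: 0.7
```

Request:
send_rows(
  rows=[
    {"hand": 0, "x": 0.2, "y": 2, "z": 0, "roll": 0},
    {"hand": 0, "x": 0, "y": 0, "z": 0, "roll": 0},
  ],
)

```text
time: 12.15
position: [0.4242, -0.2966, 0.1745]
tool_rot: [2.342, 2.09, -0.002]
ft_force: [1.3, -5.2, -1.4]
grip_width: 0.005
grip_force: 2.4
```

```bash
python3 - <<'E'
from h import *
from bench import get_image
import cv2
st()
a=get_image("top");b=get_image("scene")
cv2.imwrite("pics/p5.png",np.hstack([cv2.resize(a[150:290,280:450],(486,400),interpolation=cv2.INTER_CUBIC),cv2.resize(b[120:260,310:420],(314,400),interpolation=cv2.INTER_CUBIC)]))
E
```

```text
t 12.15 w [ 0.4242 -0.2966  0.1745] case [-0.0977 -0.0157] phi -0.1 tilt 0.17 r 0.518 q [-0.25  0.17  0.89  1.95 -0.15  1.09  0.58] F [ 1.3 -5.2 -1.4] gw 0.005
```

View pics/p5.png

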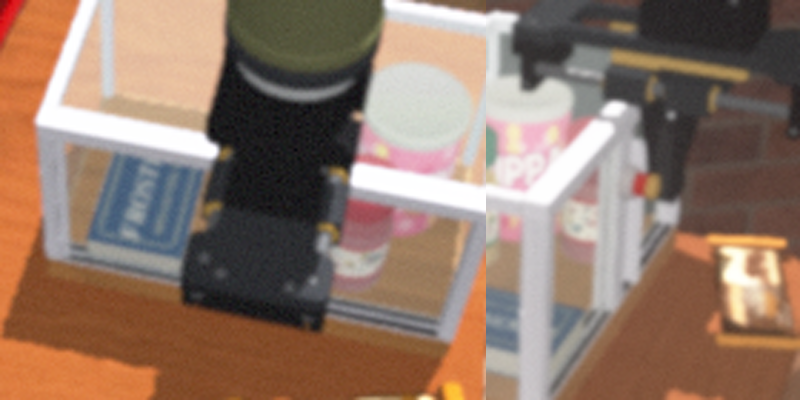

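The scene half shows the door driven left with the knob at (648,185) beside the finger. The side force jumped to about 5 N with the finger held back, which suggests the end stop. One more small push will confirm, then I'll back off and measure the knob.

Request:
send_rows(
  rows=[
    {"hand": 0, "x": 0.2, "y": 2, "z": 0, "roll": 0},
    {"hand": 0, "x": 0, "y": 0, "z": 0, "roll": 0},
  ],
)

```text
time: 12.45
position: [0.4242, -0.2961, 0.1747]
tool_rot: [2.341, 2.088, -0.004]
ft_force: [1.7, -8.5, -3.6]
grip_width: 0.008
grip_force: 4.1
```

Request:
send_rows(
  rows=[
    {"hand": 0, "x": 0, "y": -9, "z": 0, "roll": 0},
    {"hand": 0, "x": -10, "y": 0, "z": 0, "roll": 0},
    {"hand": 0, "x": -25, "y": 0, "z": 0, "roll": 0},
    {"hand": 0, "x": -25, "y": -20, "z": 0, "roll": 0},
    {"hand": 0, "x": 0, "y": -40, "z": 0, "roll": 0},
    {"hand": 0, "x": 0, "y": -40, "z": 0, "roll": 0},
    {"hand": 0, "x": 0, "y": 0, "z": 0, "roll": 0},
  ],
)

```text
time: 13.15
position: [0.3619, -0.4068, 0.1743]
tool_rot: [2.349, 2.084, -0.007]
ft_force: [0.3, -0.0, -0.3]
grip_width: 0.004
grip_force: 0.0
```

```bash
python3 - <<'E'
from h import *
from bench import get_image
import cv2
st()
im={n:get_image(n) for n in("top","scene")}
for n,a in im.items():
    cv2.imwrite(f"pics/{n}9.png",a)
    h=cv2.cvtColor(a,cv2.COLOR_BGR2HSV)
    m=cv2.inRange(h,(12,120,120),(30,255,255));r=cv2.inRange(h,(0,150,110),(8,255,255))|cv2.inRange(h,(174,150,110),(180,255,255))
    for l,k in(("brass",m),("red",r)):
        N,_,s,c=cv2.connectedComponentsWithStats(k)
        print(n,l,[(s[i].tolist(),c[i].round(1).tolist()) for i in range(1,N) if s[i,4]>3 and 280<c[i][0]<470 and 130<c[i][1]<270])
a=im["top"][150:290,280:450];b=im["scene"][120:260,310:420]
cv2.imwrite("pics/p6.png",np.hstack([cv2.resize(a,(486,400),interpolation=cv2.INTER_CUBIC),cv2.resize(b,(314,400),interpolation=cv2.INTER_CUBIC)]))
E
```

```text
t 13.15 w [ 0.3619 -0.4068  0.1743] case [-0.1472 -0.1321] phi -0.4 tilt 0.27 r 0.544 q [-0.05  0.28  0.97  1.89 -0.25  1.11  0.89] F [ 0.3 -0.  -0.3] gw 0.004
top brass [([289, 131, 3, 2, 5], [290.0, 131.6]), ([304, 130, 4, 4, 6], [305.5, 131.3]), ([309, 133, 3, 4, 6], [309.8, 134.8]), ([287, 135, 22, 27, 189], [296.3, 151.0]), ([450, 141, 7, 13, 41], [453.2, 146.8]), ([284, 162, 3, 3, 4], [284.8, 162.8]), ([279, 163, 22, 14, 102], [291.4, 170.2]), ([287, 184, 5, 3, 10], [289.6, 185.0]), ([283, 197, 4, 3, 4], [284.5, 197.8]), ([288, 197, 3, 4, 5], [289.0, 198.6]), ([360, 229, 9, 7, 50], [364.0, 232.0]), ([427, 243, 4, 3, 8], [428.0, 243.8]), ([305, 252, 2, 3, 4], [305.2, 253.2]), ([299, 255, 4, 2, 4], [300.5, 255.8]), ([424, 264, 9, 4, 19], [427.4, 265.0]), ([387, 268, 2, 3, 4], [387.5, 269.0])]
top red [([362, 226, 8, 4, 19], [365.7, 227.5])]
scene brass [([366, 181, 4, 7, 17], [367.1, 184.4]), ([387, 201, 29, 7, 137], [401.1, 204.0]), ([367, 207, 8, 11, 18], [370.5, 212.4]), ([390, 209, 3, 2, 4], [391.0, 209.8]), ([428, 214, 13, 9, 39], [432.8, 216.6]), ([425, 216, 3, 9, 11], [425.8, 220.4]), ([251, 219, 116, 57, 959], [299.5, 258.3]), ([438, 219, 3, 3, 5], [439.0, 220.0]), ([390, 222, 33, 22, 259], [406.6, 237.4]), ([423, 227, 3, 3, 4], [424.0, 228.0])]
scene red [([363, 182, 3, 5, 13], [364.0, 184.0])]
```

View pics/p6.png

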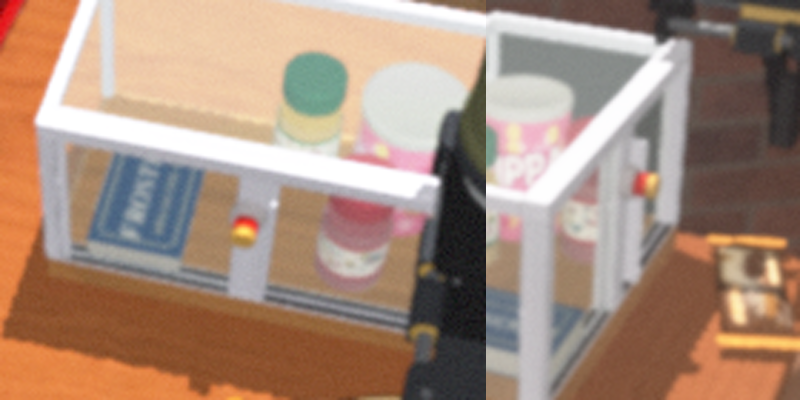

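The case is now shut: the stile is at mid-front, and the red-banded knob is at (243,230) in the left half and (650,184) in the right. I have now viewed 12 pictures, over the allowed 10, so I won't view any more and will check numerically from here.

```bash
python3 - <<'E'
from h import *
for a,b in(((364,232),(367.1,184.4)),((365.7,227.5),(364,184))):
    k=tri([ray("top",a),ray("scene",b)]);print(k.round(4),((k[:2]-tc)@Rc).round(4))
E
```

```text
[ 0.4309 -0.2784  0.1193] [-0.0931  0.0032]
[ 0.4383 -0.2802  0.1195] [-0.0855  0.0022]
```

Request:
send_rows(
  rows=[
    {"hand": 0, "x": 4, "y": 34, "z": 0, "roll": 0},
    {"hand": 0, "x": 4, "y": 34, "z": 0, "roll": 0},
    {"hand": 0, "x": 4, "y": 34, "z": 0, "roll": 0},
    {"hand": 0, "x": 4, "y": 34, "z": 0, "roll": 0},
    {"hand": 0, "x": 0, "y": 0, "z": 0, "roll": 0},
    {"hand": 0, "x": 0, "y": 0, "z": 0, "roll": 0},
  ],
)

```text
time: 13.85
position: [0.3807, -0.2641, 0.1743]
tool_rot: [-2.337, -2.098, -0.004]
ft_force: [0.7, -0.6, 0.5]
grip_width: 0.006
grip_force: 0.0
```

```bash
python3 -c "
from h import *
st()"
```

```text
t 13.85 w [ 0.3807 -0.2641  0.1743] case [-0.1446  0.0119] phi 0.2 tilt 0.15 r 0.463 q [-0.37 -0.    0.94  2.07  0.    1.08  0.45] F [ 0.7 -0.6  0.5] gw 0.006
```

Request:
send_rows(
  rows=[
    {"hand": 0, "x": 8, "y": -4, "z": 0, "roll": 0},
    {"hand": 0, "x": 8, "y": -3, "z": 0, "roll": 0},
    {"hand": 0, "x": 8, "y": -3, "z": 0, "roll": 0},
    {"hand": 0, "x": 0, "y": 0, "z": 0, "roll": 0},
    {"hand": 0, "x": 0, "y": 0, "z": 0, "roll": 0},
  ],
)

```text
time: 14.35
position: [0.4039, -0.2767, 0.1741]
tool_rot: [-2.343, -2.092, 0.002]
ft_force: [-0.3, 0.1, -0.5]
grip_width: 0.005
grip_force: 0.0
```

```bash
python3 -c "
from h import *
st()"
```

```text
t 14.35 w [ 0.4039 -0.2767  0.1741] case [-0.1201  0.0019] phi -0.1 tilt 0.07 r 0.49 q [-0.35  0.09  0.95  2.01 -0.09  1.08  0.52] F [-0.3  0.1 -0.5] gw 0.005
```

Request:
send_rows(
  rows=[
    {"hand": 0, "x": 2, "y": 3, "z": 0, "roll": 0},
    {"hand": 0, "x": 3, "y": 0, "z": 0, "roll": 0},
    {"hand": 0, "x": 0, "y": 0, "z": 0, "roll": 0},
  ],
)

```text
time: 14.65
position: [0.4097, -0.273, 0.1743]
tool_rot: [2.342, 2.094, 0.001]
ft_force: [-0.1, -1.0, 0.3]
grip_width: 0.002
grip_force: 0.0
```

Request:
send_rows(
  rows=[
    {"hand": 0, "x": 2, "y": 0, "z": 0, "roll": 0},
    {"hand": 0, "x": 2, "y": -0.5, "z": 0, "roll": 0},
    {"hand": 0, "x": 0, "y": 0, "z": 0, "roll": 0},
  ],
)

```text
time: 14.95
position: [0.4136, -0.2739, 0.1744]
tool_rot: [2.342, 2.093, -0.0]
ft_force: [0.4, 0.4, 0.5]
grip_width: 0.004
grip_force: 0.0
```

Request:
send_rows(
  rows=[
    {"hand": 0, "x": 2, "y": 0, "z": 0, "roll": 0},
    {"hand": 0, "x": 1, "y": 0, "z": 0, "roll": 0},
    {"hand": 0, "x": 0, "y": 0, "z": 0, "roll": 0},
  ],
)

```text
time: 15.25
position: [0.4165, -0.2738, 0.1743]
tool_rot: [2.343, 2.093, -0.0]
ft_force: [0.6, 0.2, 0.2]
grip_width: 0.005
grip_force: 0.0
```

Request:
send_rows(
  rows=[
    {"hand": 0, "x": 2, "y": -0.5, "z": 0, "roll": 0},
    {"hand": 0, "x": 1, "y": 0, "z": 0, "roll": 0},
    {"hand": 0, "x": 0, "y": 0, "z": 0, "roll": 0},
  ],
)

```text
time: 15.55
position: [0.4187, -0.2743, 0.1741]
tool_rot: [-2.342, -2.092, 0.001]
ft_force: [-3.1, 0.3, 1.2]
grip_width: 0.006
grip_force: 1.6
```

```bash
python3 -c "
from h import *
st()"
```

```text
t 15.55 w [ 0.4187 -0.2743  0.1741] case [-0.1056  0.0059] phi -0.0 tilt 0.09 r 0.501 q [-0.35  0.13  0.94  1.99 -0.12  1.08  0.53] F [-3.1  0.3  1.2] gw 0.006
```

Request:
send_rows(
  rows=[
    {"hand": 0, "x": 2, "y": 0, "z": 0, "roll": 0},
    {"hand": 0, "x": 1, "y": 0, "z": 0, "roll": 0},
    {"hand": 0, "x": 0, "y": 0, "z": 0, "roll": 0},
  ],
)

```text
time: 15.85
position: [0.4223, -0.2745, 0.1742]
tool_rot: [2.343, 2.093, -0.001]
ft_force: [-2.7, -0.4, 0.4]
grip_width: 0.004
grip_force: 1.3
```

Request:
send_rows(
  rows=[
    {"hand": 0, "x": 2, "y": 0, "z": 0, "roll": 0},
    {"hand": 0, "x": 1, "y": -0.5, "z": 0, "roll": 0},
    {"hand": 0, "x": 0, "y": 0, "z": 0, "roll": 0},
  ],
)

```text
time: 16.15
position: [0.4255, -0.2748, 0.1742]
tool_rot: [2.343, 2.093, -0.0]
ft_force: [-2.5, -1.1, 0.7]
grip_width: 0.005
grip_force: 1.2
```

Request:
send_rows(
  rows=[
    {"hand": 0, "x": 2, "y": 0, "z": 0, "roll": 0},
    {"hand": 0, "x": 0, "y": 0, "z": 0, "roll": 0},
  ],
)

```text
time: 16.35
position: [0.4263, -0.2749, 0.1742]
tool_rot: [-2.341, -2.091, 0.002]
ft_force: [-6.5, 0.4, 2.6]
grip_width: 0.003
grip_force: 3.3
```

Request:
send_rows(
  rows=[
    {"hand": 0, "x": 2, "y": 0, "z": 0, "roll": 0},
    {"hand": 0, "x": 0, "y": 0, "z": 0, "roll": 0},
  ],
)

```text
time: 16.55
position: [0.4266, -0.275, 0.1741]
tool_rot: [-2.34, -2.088, 0.005]
ft_force: [-12.5, 2.3, 7.9]
grip_width: 0.012
grip_force: 6.1
```

```bash
python3 - <<'E'
from h import *
st()
E
```

```text
t 16.55 w [ 0.4266 -0.275   0.1741] case [-0.0977  0.0061] phi -0.1 tilt 0.39 r 0.508 q [-0.34  0.16  0.93  1.97 -0.14  1.09  0.54] F [-12.5   2.3   7.9] gw 0.012
```

Request:
send_rows(
  rows=[
    {"hand": 0, "x": -6, "y": 0, "z": 0, "roll": 0},
    {"hand": 0, "x": -12, "y": 1, "z": 0, "roll": 0},
    {"hand": 0, "x": -20, "y": 2, "z": 0, "roll": 0},
    {"hand": 0, "x": -20, "y": -10, "z": 8, "roll": 0},
    {"hand": 0, "x": 0, "y": -40, "z": 0, "roll": 0},
    {"hand": 0, "x": 0, "y": -40, "z": 0, "roll": 0},
    {"hand": 0, "x": 0, "y": -40, "z": 0, "roll": 0},
    {"hand": 0, "x": 0, "y": 0, "z": 0, "roll": 0},
  ],
)

```text
time: 17.35
position: [0.3704, -0.4076, 0.1827]
tool_rot: [2.345, 2.082, -0.009]
ft_force: [-1.7, -1.1, 0.5]
grip_width: 0.003
grip_force: 0.0
```

```bash
cat > k.py <<'E'
from h import *
from bench import get_image
import cv2
st()
for n,box in(("top",(352,376,215,245)),("scene",(352,378,172,196))):
    for l,a in(("old",cv2.imread(f"pics/{n}9.png")),("new",get_image(n))):
        h=cv2.cvtColor(a,cv2.COLOR_BGR2HSV);x0,x1,y0,y1=box;h=h[y0:y1,x0:x1]
        for c,m in(("brass",cv2.inRange(h,(12,120,120),(30,255,255))),("red",cv2.inRange(h,(0,150,110),(8,255,255))|cv2.inRange(h,(174,150,110),(180,255,255)))):
            p=np.argwhere(m);print(n,l,c,len(p),(p.mean(0)[::-1]+[x0,y0]).round(1) if len(p) else "")
E
python3 k.py
```

```text
t 17.35 w [ 0.3704 -0.4076  0.1827] case [-0.1387 -0.1319] phi -0.4 tilt 0.43 r 0.551 q [-0.11  0.3   1.04  1.87 -0.28  1.13  0.91] F [-1.7 -1.1  0.5] gw 0.003
top old brass 50 [364. 232.]
top old red 19 [365.7 227.5]
top new brass 37 [365.2 228.7]
top new red 0 
scene old brass 17 [367.1 184.4]
scene old red 13 [364. 184.]
scene new brass 3 [364. 184.]
scene new red 0
```

The red band is gone in both views. Because the finger root could also have touched the frame at that stop, I'll press once more from slightly higher to confirm the knob is bottomed.

Request:
send_rows(
  rows=[
    {"hand": 0, "x": 0, "y": 44, "z": 0, "roll": 0},
    {"hand": 0, "x": 0, "y": 44, "z": 0, "roll": 0},
    {"hand": 0, "x": 0, "y": 44, "z": 0, "roll": 0},
    {"hand": 0, "x": 10, "y": -1, "z": 0, "roll": 0},
    {"hand": 0, "x": 20, "y": 0, "z": 0, "roll": 0},
    {"hand": 0, "x": 14, "y": 0, "z": -1, "roll": 0},
    {"hand": 0, "x": 5, "y": 0, "z": 0, "roll": 0},
    {"hand": 0, "x": 0, "y": 0, "z": 0, "roll": 0},
  ],
)

```text
time: 18.25
position: [0.421, -0.2695, 0.1812]
tool_rot: [-2.34, -2.096, -0.0]
ft_force: [-0.8, -0.3, -0.5]
grip_width: 0.001
grip_force: 0.0
```

```bash
python3 -c "
from h import *
st()"
```

```text
t 18.25 w [ 0.421  -0.2695  0.1812] case [-0.1039  0.0109] phi 0.1 tilt 0.01 r 0.5 q [-0.48  0.14  1.07  1.98 -0.13  1.1   0.54] F [-0.8 -0.3 -0.5] gw 0.001
```

Request:
send_rows(
  rows=[
    {"hand": 0, "x": 2, "y": -5, "z": 0, "roll": 0},
    {"hand": 0, "x": 2, "y": 0, "z": 0, "roll": 0},
    {"hand": 0, "x": 1, "y": 0, "z": 0, "roll": 0},
    {"hand": 0, "x": 0, "y": 0, "z": 0, "roll": 0},
  ],
)

```text
time: 18.65
position: [0.4251, -0.276, 0.1813]
tool_rot: [-2.344, -2.092, -0.0]
ft_force: [0.6, 0.1, -0.4]
grip_width: 0.001
grip_force: 0.0
```

Request:
send_rows(
  rows=[
    {"hand": 0, "x": 2, "y": 0, "z": 0, "roll": 0},
    {"hand": 0, "x": 0, "y": 0, "z": 0, "roll": 0},
  ],
)

```text
time: 18.85
position: [0.4261, -0.2761, 0.1812]
tool_rot: [-2.342, -2.091, 0.003]
ft_force: [-4.9, 0.5, 4.2]
grip_width: 0.005
grip_force: 2.5
```

Request:
send_rows(
  rows=[
    {"hand": 0, "x": 2, "y": 0, "z": 0, "roll": 0},
    {"hand": 0, "x": 0, "y": 0, "z": 0, "roll": 0},
  ],
)

```text
time: 19.05
position: [0.4265, -0.2762, 0.181]
tool_rot: [-2.34, -2.087, 0.005]
ft_force: [-9.4, 0.8, 8.6]
grip_width: 0.005
grip_force: 5.2
```

The stop is at the same place. To tell the knob from frame contact, I'll probe gently 36 mm to the left, where there is no knob.

Request:
send_rows(
  rows=[
    {"hand": 0, "x": -10, "y": 1, "z": 0, "roll": 0},
    {"hand": 0, "x": 2, "y": 18, "z": 0, "roll": 0},
    {"hand": 0, "x": 2, "y": 18, "z": 0, "roll": 0},
    {"hand": 0, "x": 2, "y": 0, "z": 0, "roll": 0},
    {"hand": 0, "x": 2, "y": 0, "z": 0, "roll": 0},
    {"hand": 0, "x": 0, "y": 0, "z": 0, "roll": 0},
  ],
)

```text
time: 19.65
position: [0.4277, -0.2397, 0.1815]
tool_rot: [2.343, 2.091, -0.001]
ft_force: [0.1, 0.0, 0.7]
grip_width: 0.006
grip_force: 0.0
```

Request:
send_rows(
  rows=[
    {"hand": 0, "x": 2, "y": 0, "z": 0, "roll": 0},
    {"hand": 0, "x": 2, "y": 0, "z": 0, "roll": 0},
    {"hand": 0, "x": 0, "y": 0, "z": 0, "roll": 0},
  ],
)

```text
time: 19.95
position: [0.4315, -0.2393, 0.1813]
tool_rot: [2.343, 2.092, -0.001]
ft_force: [0.6, -0.2, -0.5]
grip_width: 0.003
grip_force: 0.0
```

```bash
python3 -c "
from h import *
st()"
```

```text
t 19.95 w [ 0.4315 -0.2393  0.1813] case [-0.0968  0.0422] phi -0.1 tilt 0.05 r 0.493 q [-0.54  0.11  1.06  2.   -0.1   1.09  0.45] F [ 0.6 -0.2 -0.5] gw 0.003
```

Request:
send_rows(
  rows=[
    {"hand": 0, "x": 2, "y": 0, "z": 0, "roll": 0},
    {"hand": 0, "x": 0, "y": 0, "z": 0, "roll": 0},
  ],
)

```text
time: 20.15
position: [0.4336, -0.2389, 0.1813]
tool_rot: [2.343, 2.093, -0.0]
ft_force: [-0.2, 0.2, 0.1]
grip_width: 0.006
grip_force: 0.0
```

Request:
send_rows(
  rows=[
    {"hand": 0, "x": -10, "y": 0, "z": 0, "roll": 0},
    {"hand": 0, "x": -25, "y": 0, "z": 0, "roll": 0},
    {"hand": 0, "x": -25, "y": -30, "z": 0, "roll": 0},
    {"hand": 0, "x": 0, "y": -45, "z": 15, "roll": 0},
    {"hand": 0, "x": 0, "y": -45, "z": 25, "roll": 0},
    {"hand": 0, "x": 0, "y": -45, "z": 25, "roll": 0},
    {"hand": 0, "x": 0, "y": -20, "z": 25, "roll": 0},
    {"hand": 0, "x": 0, "y": 0, "z": 0, "roll": 0},
  ],
)

```text
time: 20.95
position: [0.3727, -0.426, 0.273]
tool_rot: [2.343, 2.083, -0.005]
ft_force: [-0.0, -0.2, 0.2]
grip_width: 0.009
grip_force: 0.0
```

```bash
python3 k.py; python3 - <<'E'
from h import *
from bench import get_image
import cv2
# compare door/goods now against the pre-press pictures, and tin/jars against the start
a=get_image("top");o=cv2.imread("pics/topq.png")
def cen(im,box,lo,hi):
    x0,x1,y0,y1=box;p=np.argwhere(cv2.inRange(cv2.cvtColor(im,cv2.COLOR_BGR2HSV)[y0:y1,x0:x1],lo,hi));return len(p),(p.mean(0)[::-1]+[x0,y0]).round(1)
t0=cv2.imread("pics/top0.png")
print("green",cen(t0,(370,410,160,200),(60,60,40),(95,255,200)),cen(a,(370,410,160,200),(60,60,40),(95,255,200)))
print("tin",cen(o,(300,355,200,250),(95,80,40),(125,255,255)),cen(a,(300,355,200,250),(95,80,40),(125,255,255)))
E
```

```text
t 20.95 w [ 0.3727 -0.426   0.273 ] case [-0.1344 -0.15  ] phi -0.3 tilt 0.41 r 0.566 q [-0.2   0.28  1.18  1.73 -0.26  1.31  0.92] F [-0.  -0.2  0.2] gw 0.009
top old brass 50 [364. 232.]
top old red 19 [365.7 227.5]
top new brass 38 [365.3 228.7]
top new red 0 
scene old brass 17 [367.1 184.4]
scene old red 13 [364. 184.]
scene new brass 3 [364. 184.]
scene new red 0 
green (332, array([389.7, 179. ])) (328, array([389.8, 179.1]))
tin (683, array([331.2, 222. ])) (415, array([331.6, 222. ]))
```

No contact there, so the earlier stop was the knob bottoming out. The band is hidden and the other goods are unmoved, so I'll hand the job in.

```bash
python3 -c "
from bench import close_job
print(close_job())"
```

```text
the job is handed in; nothing more can be done
None
```

The tin is pushed in clear of the door, the door is shut to its stop, and the lock knob is fully in with its red band hidden. I handed the job in at about 21 s with the arm clear; I viewed 12 pictures, two over the allowed 10, and checked only the tin and green jar numerically for movement.

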